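# Hang the nesting slide trays on the stand's hook

### The arm

A 7-joint arm with a two-finger parallel gripper is mounted at the origin on the work surface. World frame = base frame: x ahead of the robot, y to its left, z up, the work surface at z = 0. Lengths are in m, angles in rad, forces in N, time in s.
With the tool pointing down it reaches from about 0.4 to 0.85 m from the base axis. Payload 4.5 kg.
Tool frame: the origin (TCP) lies between the finger pads; the fingertips stand 19 mm ahead of it and the grasp point (between the pads) is the TCP (r.tips_ahead is the distance from the TCP to the fingertips, in m); z points along the fingers, y is the line along which they close (so a half turn about z gives the same grasp; the last joint's range is limited). The gripper opens to 88 mm and grips with 3 to 60 N. Pads are 18 mm wide; open, the fingers measure 123 mm over their backs; the gripper's body (75 mm by 187 mm) begins 45 mm behind the grasp point.
Start: joints at [1.229, 0.689, -0.195, 1.565, 0.157, 0.902, -0.215], TCP at [0.229, -0.581, 0.258] pointing down, gripper open.
Joint ranges: [-3.01, 3.01], [-0.46, 2.08], [-1.47, 1.51], [0.13, 2.56], [-1, 4.14], [0.04, 2.09], [-2.66, 2.66]. Speed limits (rad/s): [2.57, 2.57, 3.14, 3.14, 3.14, 3.14, 3.14].

### API

Orientations are given as a unit quaternion [x, y, z, w].
In Python, from plant import r, cams, models gives the robot as it stands. The module is installed in compiled form; this text tells all that it offers.
- The arm moves only by the tool jog_arm, never from a script. Its arguments are lists of equal length, an entry for each row: "turn": the turn, a rotation vector about the tool's x, y, z in rad, a list of three; "translation": the shift along the tool's x, y, z in m, a list of three; "grip": the closure, from 0 (fully open) to 1 (shut). In form: {"turn": [[ax, ay, az], ...], "translation": [[tx, ty, tz], ...], "grip": [grip, ...]}. A call has 1 to 20 rows; each row is the pose to reach, as a shift and turn from the pose commanded when the call began, along the tool's axes at that moment; what a row does not reach only later rows make up. A row lasts 1/8 s, in which the tool goes at most 62.5 mm and 10.7 degrees, less where a joint would pass 70% of its speed; a pose out of reach is approached as far as the arm can. A call with a gripper value outside its range is refused whole. The fingers move at their own pace and stop on an object; "force" is the grip in N (left out, the last holds). Time passes only in rows, so rows that repeat a pose let the fingers close. It gives the time, the measured TCP pose, the force, the opening and the grip force at its end, in the units of the state.
- r.get_state(): the state, without advancing time (a new reading comes with each control period).
- cams.snapshot(name): name is "scene" or "top" or "wrist"; returns the picture (384x512x3 uint8, red, green, blue); there is no depth.
- cams.camera_params(name): a dict with "fx", "fy", "cx", "cy" (pixels), "k1" (the pictures are not rectified: a ray, as slopes to the right and down, at radius r is drawn at 1 + k1 r^2 times it, then the intrinsics apply), "eye" and "orientation" of the camera in the world. Camera axes: x right, y up, looking along -z (the intrinsics and any distortion apply to the point x, -y, -z); pixel columns grow to the right and rows downward; lengths in m; the calibration is good to about 2 mm. A picture is of the moment at which its call begins: read the wrist's pose just before it. camera_params takes no time and is no camera call; for the wrist camera it gives the pose at the moment of the call.
- r.finish_job(): hands the job in; it is judged then, once.
Trained networks look in the newest picture that a camera, given by its name, has taken for a name from the list of things; names that differ only in an ending like _2 or _b are one class to them, and where a whole thing is asked for, a point or a joint stands for the part that bears it (a point fixed in the world has none). Each returns a list of dicts, best first, with "p" (0 to 1); they miss things now and then, are a little off and sometimes report something else, mostly with a low value. They report only what shows in the picture. A call takes as long as a camera call. They do not tell look-alikes from the thing itself.
- models.find_in(camera, name): "position" ([x, y, z] in m, in world coordinates, good to about 4 mm: the middle of the surface that is visible of it).
- models.masks_of(camera, name): "pixels" (384x512 bool, what is visible of it).
- models.place_of(camera, name): "position" ([x, y, z] in m, in world coordinates, good to about 4 mm: a listed point, or the origin of a listed thing).
The state is a dict: "clock": time; "q": joint angles; "qd": joint speeds; "joint_torque": joint torques, N m; "tool_pos": TCP position; "eef_rot": TCP orientation; "contact_force": force on the tool from outside, world axes, zero at the start; "moment": the same for the moment, N m; "opening": opening from 0.0 (shut) to 1.0 (fully open); "finger_force": force on a finger pad.
Only numpy, scipy, OpenCV 4.12 (cv2) and the standard library are available. Lean on these libraries where they do the work, as an engineer would, in place of code of your own. Each camera call takes 0.05 s, during which the arm holds its last target. There are 200 camera calls.

### The job

Put the three washed aluminium slide trays away on the retort stand's hook, nested, open side towards the stand's column: small one first, right back against the stop disc, then the medium one over it, then the large one over both. Let each tray's weight down onto the arm by feel, slide it along and press it gently home, and let go only while it is resting there pressed home; do not drop or ram it, the clamped arm must not be strained. Leave the slide box in the rack and everything else on the bench where it is.

Things in the scene. Friction and masses are not known exactly. Their poses are not given: they have to be found in the camera images.
- tray_small: Small aluminium slide tray, about 130 g, 4 mm sheet: pan 90 wide (y) x 96 high (z), smooth outer face at x=-2, open side with rim to x=+12 mm at the sides and foot; from its top rises a flat tab 32 wide with a slot 18 wide, 32 high, narrowing at 45 deg to a peak. Origin: the peak, mid sheet, z up. Solid tab z 0 to 40 (grip its two edges), slot 0 to -32, pan underside -152. Hung, the arm's axis is at z=-6.
- tray_medium: Medium aluminium slide tray, about 180 g, 4 mm sheet: pan 108 wide (y) x 114 high (z), smooth outer face at x=-2, open side with rim to x=+12 mm at the sides and foot; from its top rises a flat tab 46 wide with a slot 18 wide, 32 high, narrowing at 45 deg to a peak. Origin: the peak, mid sheet, z up. Solid tab z 0 to 40 (grip its two edges), slot 0 to -32, pan underside -161. Hung, the arm's axis is at z=-6.
- tray_large: Large aluminium slide tray, about 240 g, 4 mm sheet: pan 126 wide (y) x 132 high (z), smooth outer face at x=-2, open side with rim to x=+12 mm at the sides and foot; from its top rises a flat tab 60 wide with a slot 18 wide, 32 high, narrowing at 45 deg to a peak. Origin: the peak, mid sheet, z up. Solid tab z 0 to 40 (grip its two edges), slot 0 to -32, pan underside -170. Hung, the arm's axis is at z=-6.
- stand: Retort stand, fixed: base plate 165 x 115 x 12 mm, steel column 247 mm tall, on it a boss head clamping a horizontal 8 mm arm, the hook, that points along the stand's -x above y = 0. Origin: foot of the column's axis, z up. The arm's clamping is not measured: its axis lies 199 to 211 mm above the bench. A push over 25 N strains it.
- hook_mid (a point): Fixed mark on the stand, 100 mm ahead of the column's axis at the arm's middle height, 205 mm (the true arm is up to 6 mm higher or lower). The front face of the arm's stop, a disc 36 mm across, lies somewhere 38 to 52 mm ahead of the column's axis. From there the arm runs level for 70 mm, then 15 mm more, rising 5 mm, to its round tip.
- rack_floor (a point): Middle of the rack's floor, 10 mm above the bench, where the trays stand with their x along the rack's. Hung nested, the trays' sheets touch, 4 mm apart, small at the back, each rim 5 mm clear of the pan inside it at sides and foot; so a tray must be let down to its hanging height on the arm before it is slid over the one behind.
- rack: Wire drying rack on a white drip tray, fixed, 210 (x) x 150 (y) mm, origin under its centre on the bench. Four places 45 mm apart along its x (sheets at -67.5, -22.5, 22.5, 67.5 mm), each between two wire loops 68 mm wide reaching 52.5 mm above the bench; the three trays and the slide box stand in them in any order and lift straight up.
- slide_box: Closed blue plastic slide box, 88 wide x 105 high x 14 mm thick, standing in the fourth place of the rack, no tab. Origin: middle of its underside, 5 mm towards the outer face. Not to be moved.
- stain_jar: Glass staining jar, 56 mm across, 92 mm tall, standing to the left of the stand. Origin: centre of its underside. Not to be moved.
- oil_bottle: Small amber oil bottle, 28 mm across, 62 mm tall, left of the hook arm's tip. Origin: centre of its underside. Not to be moved.
- pen: Ball pen lying on the bench, 140 mm long, 9 mm thick. Origin: its middle, on the bench. Not to be moved.
- cell_counter: White cell counter with keys, 190 x 115 x 45 mm. Origin: centre of its underside. Not to be moved.
- slide_pack: Small white pack of slides, 82 x 30 x 26 mm, lying beside the rack. Origin: centre of its underside. Not to be moved.
- beaker: Small glass beaker, 52 mm across, 72 mm tall. Origin: centre of its underside. Not to be moved.
There are look-alikes about, which are no part of the job. What is shaped like the tray_medium but white or yellow is not meant.

How it is judged:
By the outcome, as a careful person would: the job done as asked, in the order asked, and still so for the second after the job is handed in, with the robot touching nothing.
It also fails if it takes over 72 s, if anything falls off the work surface, if the arm or the gripper's body presses on something with over 40 N, if the wrist force passes 120 N, or if a joint passes its speed limit or range.

## Working session

There is one attempt and no reset: what is moved stays moved. The work goes in short steps, Python scripts to look and compute and a tool call to move; the robot and the scene stay as the last step left them, time stands still between calls to the robot, and variables do not carry over. Pictures are saved under pics/ and viewed, at most 10 in all, crops included, and the job is handed in when it is done.

Besides the shell and the picture viewer there is one more tool, called as name(argument=value, ...) on one line, values as JSON. jog_arm: Moves the arm, as the interface text tells. Its arguments: {"type":"object","properties":{"turn":{"type":"array"},"translation":{"type":"array"},"grip":{"type":"array"},"force":{"type":"number"}},"required":["turn","translation","grip"]}

```bash
mkdir -p pics; cat > h.py <<'E'
import numpy as np, cv2
from scipy.spatial.transform import Rotation as R
from plant import r, cams, models
def proj(p,c):
    P=R.from_quat(c["orientation"]).inv().apply(np.asarray(p,float)-c["eye"])
    P=np.atleast_2d(P); s=np.c_[P[:,0]/-P[:,2],-P[:,1]/-P[:,2]]
    f=1+c["k1"]*(s**2).sum(1,keepdims=True)
    return s*f*[c["fx"],c["fy"]]+[c["cx"],c["cy"]]
def ray(uv,c):
    d=(np.asarray(uv,float)-[c["cx"],c["cy"]])/[c["fx"],c["fy"]]; s=d.copy()
    for _ in range(20): s=d/(1+c["k1"]*(s@s))
    v=R.from_quat(c["orientation"]).apply([s[0],-s[1],-1]); return np.array(c["eye"]),v/np.linalg.norm(v)
def at(uv,c,axis,val):
    e,v=ray(uv,c); return e+v*(val-e[axis])/v[axis]
E
python3 - <<'E'
from h import *
s=r.get_state(); print({k:np.round(v,3).tolist() for k,v in s.items()}, r.tips_ahead)
ims=[]
for n in ("scene","top"):
    im=cams.snapshot(n); cv2.imwrite(f"pics/{n}0.png",im[:,:,::-1]); c=cams.camera_params(n); print(n,c)
    for o in ("tray_small","tray_medium","tray_large","stand","hook_mid","rack_floor","rack","slide_box","oil_bottle","stain_jar","beaker","slide_pack","cell_counter","pen"):
        for d in models.place_of(n,o)[:3]:
            print(o,round(d["p"],2),np.round(d["position"],3),np.round(proj(d["position"],c)[0]))
E
```

```text
{'clock': 0.0, 'q': [1.229, 0.69, -0.195, 1.566, 0.157, 0.902, -0.215], 'qd': [-0.0, -0.002, -0.0, -0.0, -0.0, -0.001, 0.001], 'joint_torque': [0.0, -52.755, -1.267, -15.343, -0.053, 0.007, 0.0], 'tool_pos': [0.229, -0.581, 0.257], 'eef_rot': [0.982, 0.187, -0.0, -0.001], 'contact_force': [-0.199, 0.246, -0.269], 'moment': [0.032, 0.017, -0.072], 'finger_force': 0.0, 'opening': 0.996} 0.019
scene {'fx': 462.7064751732483, 'fy': 462.7064751732483, 'cx': 261.39248427712914, 'cy': 193.54219895077736, 'k1': -0.005645975860690518, 'eye': array([ 1.07808329, -0.07808844,  1.2620986 ]), 'orientation': array([0.19289643, 0.16351856, 0.63656513, 0.72858595])}
tray_small 0.77 [ 0.552 -0.246  0.159] [167. 234.]
tray_medium 0.92 [ 0.459 -0.254  0.172] [162. 200.]
tray_medium 0.89 [ 0.197 -0.234  0.014] [174. 153.]
tray_medium 0.66 [0.252 0.236 0.005] [319. 152.]
tray_large 0.9 [ 0.595 -0.243  0.18 ] [167. 246.]
hook_mid 0.55 [0.583 0.099 0.205] [301. 221.]
hook_mid 0.19 [ 0.507 -0.247  0.009] [175. 241.]
rack 0.92 [ 0.531 -0.242 -0.004] [177. 250.]
slide_box 0.84 [ 0.509 -0.249  0.012] [174. 241
[... 1076 characters left out ...]
1   0.209] [227. 155.]
hook_mid 0.45 [ 0.521 -0.394 -0.002] [377. 190.]
rack_floor 0.98 [ 0.533 -0.245  0.012] [333. 185.]
rack_floor 0.42 [ 0.526 -0.392 -0.002] [376. 188.]
rack 0.86 [ 0.532 -0.243 -0.001] [332. 186.]
slide_box 0.58 [ 0.511 -0.251  0.01 ] [335. 192.]
slide_box 0.2 [ 0.59  -0.236  0.178] [339. 156.]
oil_bottle 0.42 [0.543 0.218 0.004] [196. 181.]
stain_jar 0.81 [0.614 0.257 0.001] [185. 161.]
stain_jar 0.48 [ 0.592 -0.238  0.178] [340. 155.]
beaker 0.57 [ 0.351 -0.461  0.   ] [399. 240.]
slide_pack 0.5 [ 0.525 -0.392  0.002] [376. 188.]
cell_counter 0.61 [ 0.375  0.442 -0.   ] [126. 230.]
pen 0.64 [ 0.443  0.022 -0.003] [253. 211.]
pen 0.18 [ 0.615  0.257 -0.001] [185. 161.]
```

```bash
python3 - <<'E'
import cv2
im=cv2.imread("pics/scene0.png")
cv2.imwrite("pics/scene0c.png",cv2.resize(im[130:300,80:400],None,fx=2.5,fy=2.5,interpolation=cv2.INTER_CUBIC))
im=cv2.imread("pics/top0.png")
cv2.imwrite("pics/top0c.png",cv2.resize(im[110:310,150:410],None,fx=3,fy=3,interpolation=cv2.INTER_CUBIC))
E
```

```text
(no output)
```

View pics/scene0c.png

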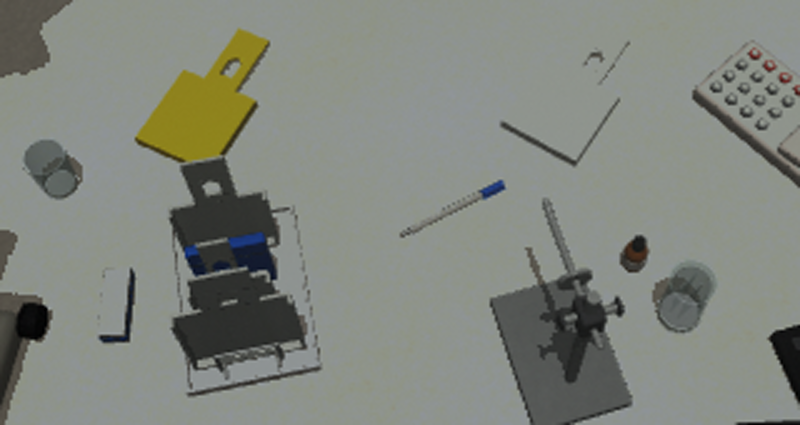

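View pics/top0c.png

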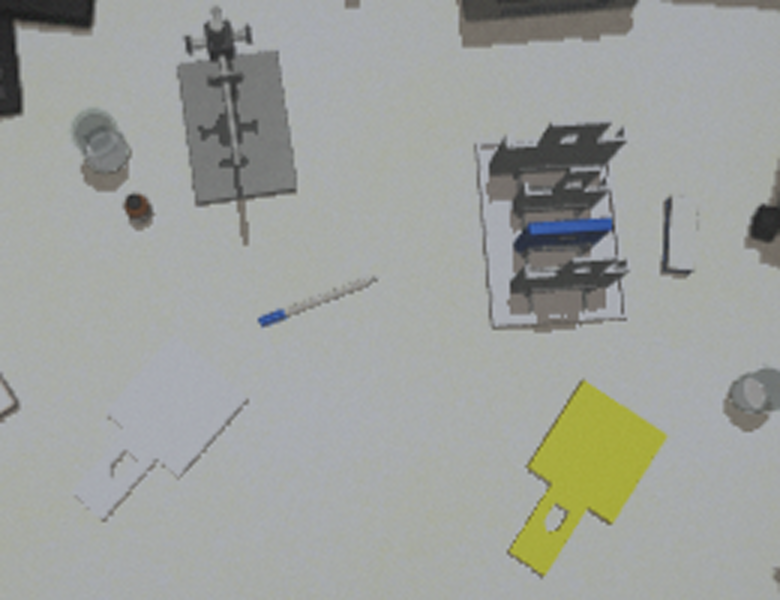

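The robot-side picture (scene crop) shows, in order away from the robot: a tabbed tray at full-image (164,213), the blue box (172,232), a small tray (172,247) and a large tray (175,262). The arm is at (300,220). Candidates for tray_medium are:
- grey, in the rack at (164,213)
- yellow, on the bench at (160,170)
- white, on the bench at (305,170)

I choose the grey one in the rack. Next are the yaws and the wrist camera.

```bash
python3 - <<'E'
from h import *
c=cams.camera_params("top")
cw=cams.camera_params("wrist"); s=r.get_state()
T=R.from_quat(s["eef_rot"])
print("wrist cam in tool:",np.round(T.inv().apply(cw["eye"]-s["tool_pos"]),3),np.round((T.inv()*R.from_quat(cw["orientation"])).as_matrix(),2).tolist(),cw["fx"])
f=lambda x,y:np.array([150+x/3,110+y/3])
for n,p,z in (("rackTL",(475,145),.005),("rackBL",(493,328),.005),("rackBR",(627,318),.005),("baseTL",(178,66),.012),("baseTR",(278,52),.012),("baseBL",(197,204),.012),("baseBR",(297,190),.012),("armtip",(245,242),0.0),("armtip210",(236,160),.21)):
    print(n,np.round(at(f(*p),c,2,z),3))
E
python3 - <<'E'
import cv2
im=cv2.imread("pics/scene0.png")
a=cv2.resize(im[190:295,140:210],None,fx=5.6,fy=5.6,interpolation=cv2.INTER_CUBIC)
b=cv2.resize(im[200:305,270:340],None,fx=5.6,fy=5.6,interpolation=cv2.INTER_CUBIC)
cv2.imwrite("pics/c2.png",cv2.convertScaleAbs(cv2.hconcat([a,b]),alpha=1.6,beta=10))
E
```

```text
wrist cam in tool: [ 0.075 -0.    -0.127] [[-0.0, 0.96, 0.3], [1.0, 0.0, 0.0], [0.0, 0.3, -0.96]] 345.2551014951728
rackTL [ 0.627 -0.163  0.005]
rackBL [ 0.417 -0.181  0.005]
rackBR [ 0.43  -0.33   0.005]
baseTL [0.713 0.176 0.012]
baseTR [0.732 0.063 0.012]
baseBL [0.553 0.151 0.012]
baseBR [0.57  0.039 0.012]
armtip [0.512 0.097 0.   ]
armtip210 [0.555 0.095 0.21 ]
```

View pics/c2.png

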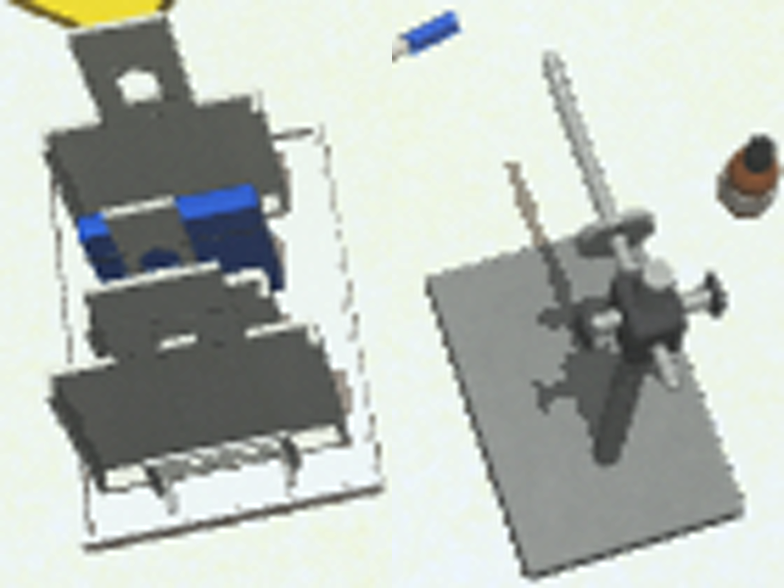

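The open sides (lit foot ledge of the large tray, crop (200,465)) face +x, away from the robot. The hook arm, its disc and the boss head are clear on the right. I'm moving over the small tray for a close check.

```bash
cat >> h.py <<'E'
def go(p,yaw):
    s=r.get_state(); T=R.from_quat(s["eef_rot"]); y=np.radians(yaw)
    D=R.from_matrix(np.array([[np.cos(y),np.sin(y),0],[np.sin(y),-np.cos(y),0],[0,0,-1]]))
    print("tr",np.round(T.inv().apply(np.array(p)-s["tool_pos"]),4),"turn",np.round((T.inv()*D).as_rotvec(),4))
def st():
    s=r.get_state(); print(round(s["clock"],2),np.round(s["tool_pos"],4),"F",np.round(s["contact_force"],2),"op",round(s["opening"]*88,1),"ff",round(s["finger_force"],1)); return s
E
python3 -c "
from h import *
go([.5515,-.2425,.34],5)"
```

```text
tr [ 0.424  -0.197  -0.0823] turn [ 1.000e-04 -0.000e+00  2.885e-01]
```

jog_arm(turn=[[0,0,0.05],[0,0,0.1],[0,0,0.15],[0,0,0.2],[0,0,0.25],[0,0,0.2885],[0,0,0.2885],[0,0,0.2885],[0,0,0.2885],[0,0,0.2885],[0,0,0.2885]], translation=[[0,0,-0.05],[0.05,-0.023,-0.0823],[0.1,-0.046,-0.0823],[0.15,-0.07,-0.0823],[0.2,-0.093,-0.0823],[0.25,-0.116,-0.0823],[0.3,-0.139,-0.0823],[0.35,-0.163,-0.0823],[0.4,-0.186,-0.0823],[0.424,-0.197,-0.0823],[0.424,-0.197,-0.0823]], grip=[0,0,0,0,0,0,0,0,0,0,0], force=25)

```text
clock: 2.88
tool_pos: [0.5529, -0.2401, 0.3398]
eef_rot: [0.999, 0.046, 0.0, -0.001]
contact_force: [-0.3, -0.5, -0.3]
opening: 0.997
finger_force: 0.0
```

```bash
python3 - <<'E'
from h import *
s=st(); print(R.from_quat(s["eef_rot"]).as_euler("zyx",True))
c=cams.camera_params("wrist"); im=cams.snapshot("wrist"); cv2.imwrite("pics/w1.png",im[:,:,::-1])
for o in ("tray_small","tray_medium","tray_large","rack_floor","slide_box"):
    for d in models.place_of("wrist",o)[:2]: print(o,round(d["p"],2),np.round(d["position"],3),np.round(proj(d["position"],c)[0]))
cv2.imwrite("pics/w1v.png",cv2.convertScaleAbs(cv2.resize(im[:,:,::-1],(760,570)),alpha=1.6,beta=10))
E
```

```text
2.88 [ 0.5529 -0.2401  0.3398] F [-0.32 -0.5  -0.28] op 87.7 ff 0.0
[-5.28258353e+00  3.39046653e-02 -1.79932516e+02]
tray_small 0.76 [ 0.554 -0.245  0.164] [259. 170.]
tray_medium 0.67 [ 0.198 -0.231  0.009] [229. 357.]
tray_medium 0.65 [ 0.465 -0.25   0.168] [256. 261.]
tray_large 0.71 [0.448 0.02  0.   ] [ 68. 198.]
tray_large 0.55 [ 0.592 -0.24   0.182] [257. 130.]
rack_floor 0.72 [ 0.527 -0.246  0.011] [257. 162.]
slide_box 0.95 [ 0.509 -0.244  0.009] [253. 175.]
```

View pics/w1v.png

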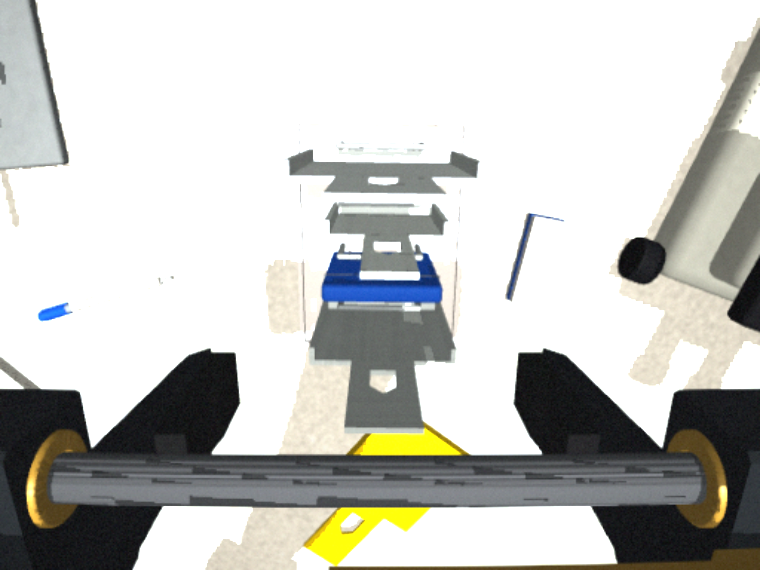

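The wrist view shows the rims of the large tray (image 290,160 / 475,160) and the small tray (330,215 / 440,215) on the +x side. The small tray's tab is centred at (388,270). Now I'll grip the small tray.

jog_arm(turn=[[0,0,0],[0,0,0],[0,0,0],[0,0,0],[0,0,0],[0,0,0],[0,0,0],[0,0,0],[0,0,0],[0,0,0],[0,0,0]], translation=[[0,0.005,0.05],[0,0.005,0.1],[0,0.005,0.14],[0,0.005,0.152],[0,0.005,0.152],[0,0.005,0.152],[0,0.005,0.152],[0,0.005,0.152],[0,0.005,0.152],[0,0.005,0.152],[0,0.005,0.152]], grip=[0.3,0.4,0.45,0.5,0.6,0.7,0.8,0.8,0.8,0.8,0.8], force=25)

```text
clock: 4.55
tool_pos: [0.553, -0.2477, 0.1895]
eef_rot: [0.999, 0.044, 0.001, 0.001]
contact_force: [-1.0, 1.2, 6.9]
opening: 0.355
finger_force: 25.0
```

```bash
python3 - <<'E'
from h import *
s=st()
yw=np.radians(9.2);u=np.array([np.cos(yw),np.sin(yw)])
top,sc=cams.camera_params("top"),cams.camera_params("scene")
for n in ("top","scene"):
    im=cams.snapshot(n)
    print(n,[(round(d["p"],2),np.round(d["position"],3)) for d in models.place_of(n,"hook_mid")[:2]])
    print(n,[(round(d["p"],2),np.round(d["position"],3)) for d in models.place_of(n,"stand")[:2]])
    print(n,[(round(d["p"],2),np.round(d["position"],3)) for d in models.place_of(n,"tray_small")[:2]])
# arm in scene image (crop coords /5.6 + (270,200)) : intersect pixels with vertical plane of arm axis y-line
c=sc
h=np.array([.5825,.1,0]);nrm=np.array([-u[1],u[0],0])
for lab,p in (("tip",(548-392,58)),("mid",(580-392,140)),("atdisc",(606-392,205)),("disc ctr",(615-392,232))):
    e,v=ray(np.array([270,200])+np.array(p)/5.6,c); q=e+v*(nrm@(h-e))/(nrm@v); print(lab,np.round(q,3))
E
```

```text
4.55 [ 0.553  -0.2477  0.1895] F [-0.99  1.23  6.95] op 31.2 ff 25.0
top [(0.76, array([0.583, 0.099, 0.208]))]
top [(0.58, array([0.681, 0.115, 0.   ]))]
top [(0.46, array([ 0.553, -0.251,  0.164]))]
scene [(0.8, array([0.583, 0.1  , 0.208])), (0.48, array([0.678, 0.113, 0.003]))]
scene [(0.85, array([0.681, 0.115, 0.005])), (0.53, array([ 0.449,  0.021, -0.001]))]
scene [(0.53, array([ 0.551, -0.246,  0.161]))]
tip [0.555 0.096 0.21 ]
mid [0.598 0.103 0.21 ]
atdisc [0.632 0.108 0.212]
disc ctr [0.644 0.11  0.209]
```

jog_arm(turn=[[0,0,0],[0,0,0],[0,0,0],[0,0,0],[0,0,0],[0,0,0],[0,0,0]], translation=[[0,0,-0.003],[0,0,-0.015],[0,0,-0.06],[0,0,-0.11],[0,0,-0.16],[0,0,-0.21],[0,0,-0.21]], grip=[0.8,0.8,0.8,0.8,0.8,0.8,0.8])

```text
clock: 5.82
tool_pos: [0.5537, -0.2481, 0.403]
eef_rot: [0.999, 0.043, 0.004, 0.002]
contact_force: [-0.3, 0.7, -2.2]
opening: 0.353
finger_force: 25.0
```

```bash
python3 - <<'E'
from h import *
s=st(); go([.513,.0887,.2535],9.2)
c=cams.camera_params("wrist"); im=cams.snapshot("wrist")
cv2.imwrite("pics/w2v.png",cv2.convertScaleAbs(cv2.resize(im[:,:,::-1],(760,570)),alpha=1.2,beta=10))
E
```

```text
5.83 [ 0.5537 -0.2481  0.403 ] F [-0.34  0.71 -2.25] op 31.1 ff 25.0
tr [-0.0126 -0.3397  0.148 ] turn [ 0.0045 -0.0086 -0.0736]
```

View pics/w2v.png

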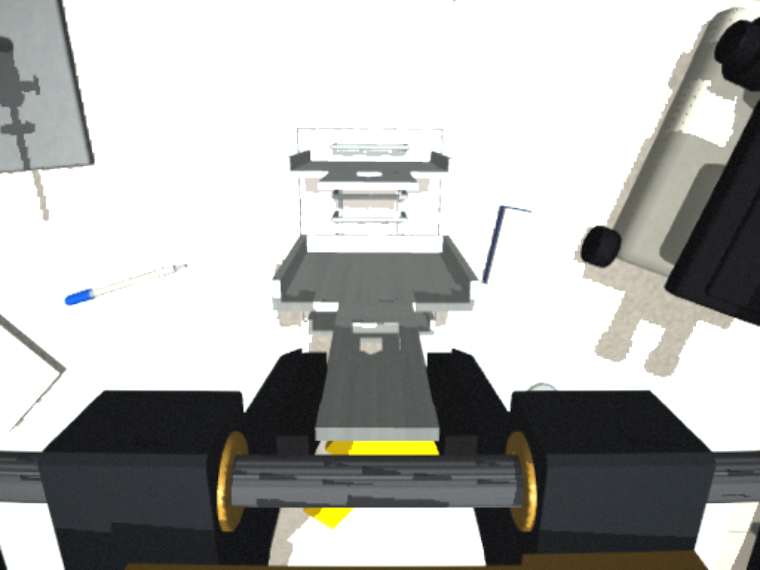

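The small tray hangs straight and centred in the fingers (tab 320–440, row 430), with its rims on the +x side. Now to the hook.

jog_arm(turn=[[0,0,-0.01],[0,0,-0.02],[0,0,-0.03],[0,0,-0.05],[0,0,-0.06],[0,0,-0.074],[0,0,-0.074],[0,0,-0.074],[0,0,-0.074],[0,0,-0.074]], translation=[[-0.002,-0.04,0],[-0.004,-0.09,0],[-0.006,-0.14,0.01],[-0.008,-0.19,0.04],[-0.01,-0.24,0.07],[-0.0126,-0.29,0.1],[-0.0126,-0.325,0.13],[-0.0126,-0.34,0.148],[-0.0126,-0.34,0.148],[-0.0126,-0.34,0.148]], grip=[0.8,0.8,0.8,0.8,0.8,0.8,0.8,0.8,0.8,0.8])

```text
clock: 7.12
tool_pos: [0.5097, 0.0888, 0.25]
eef_rot: [0.997, 0.08, -0.0, 0.001]
contact_force: [-0.5, -0.4, -2.0]
opening: 0.357
finger_force: 25.0
```

```bash
python3 - <<'E'
from h import *
s=st(); print(R.from_quat(s["eef_rot"]).as_euler("zyx",True))
c=cams.camera_params("wrist"); im=cams.snapshot("wrist")
for n in ("hook_mid","stand","tray_small"): print(n,[(round(d["p"],2),np.round(d["position"],3)) for d in models.place_of("wrist",n)[:2]])
v=cv2.convertScaleAbs(cv2.resize(im[:,:,::-1],(760,570)),alpha=1.2,beta=10)
u=np.array([np.cos(np.radians(9.2)),np.sin(np.radians(9.2)),0])
for a in (-.03,0,.05):
    p=proj(np.array([.583,.1,.208])+u*a,c)[0]*760/512; print(p); cv2.circle(v,tuple(int(k) for k in p),3,(0,0,255),1)
cv2.imwrite("pics/w3v.png",v)
E
```

```text
7.12 [0.5097 0.0888 0.25  ] F [-0.45 -0.39 -2.02] op 31.4 ff 25.0
[-9.16540942e+00 -3.26376444e-02  1.79935112e+02]
hook_mid [(0.69, array([0.586, 0.094, 0.205]))]
stand []
tray_small [(0.66, array([0.509, 0.091, 0.224]))]
[377.62199414 220.6385194 ]
[377.56576772 126.96635743]
[377.44705304 -49.74280919]
```

View pics/w3v.png

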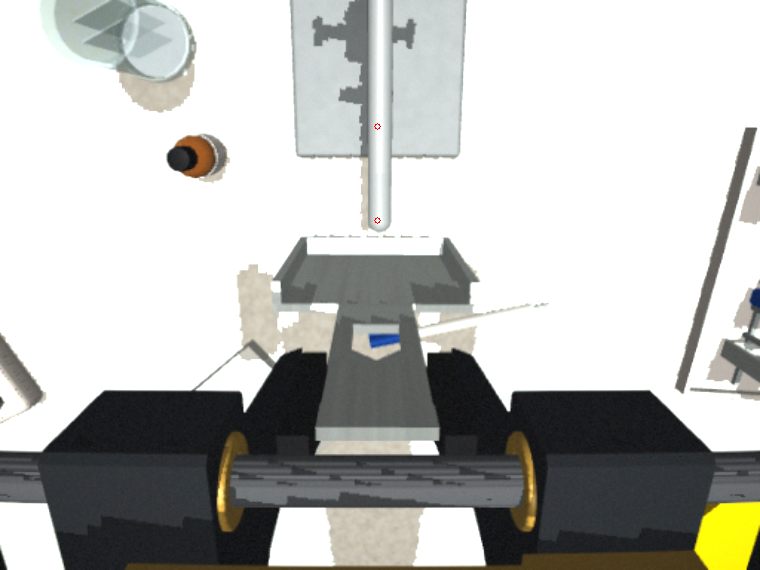

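The arm's tip is at (380,228), exactly in line with the slot at (377,340). I'll raise 3 mm and run the slot over the tip.

jog_arm(turn=[[0,0,0],[0,0,0],[0,0,0],[0,0,0],[0,0,0],[0,0,0]], translation=[[0.02,0,-0.003],[0.04,0,-0.003],[0.055,0,-0.003],[0.07,0,-0.003],[0.08,0,-0.003],[0.08,0,-0.003]], grip=[0.8,0.8,0.8,0.8,0.8,0.8])

```text
clock: 8.07
tool_pos: [0.5892, 0.1027, 0.2531]
eef_rot: [0.997, 0.08, 0.0, 0.0]
contact_force: [-0.4, -0.1, -1.0]
opening: 0.358
finger_force: 25.0
```

jog_arm(turn=[[0,0,0],[0,0,0],[0,0,0],[0,0,0]], translation=[[0,0,0.002],[0,0,0.004],[0,0,0.005],[0,0,0.005]], grip=[0.8,0.8,0.8,0.8])

```text
clock: 8.57
tool_pos: [0.5885, 0.1029, 0.2479]
eef_rot: [0.997, 0.081, -0.0, 0.0]
contact_force: [0.9, -0.8, -1.4]
opening: 0.355
finger_force: 25.0
```

jog_arm(turn=[[0,0,0],[0,0,0],[0,0,0],[0,0,0]], translation=[[0,0,0.001],[0,0,0.002],[0,0,0.003],[0,0,0.003]], grip=[0.8,0.8,0.8,0.8])

```text
clock: 9.07
tool_pos: [0.5886, 0.1029, 0.2449]
eef_rot: [0.997, 0.081, -0.0, 0.0]
contact_force: [-0.2, -0.0, -2.1]
opening: 0.356
finger_force: 25.0
```

jog_arm(turn=[[0,0,0],[0,0,0],[0,0,0]], translation=[[0,0,0.001],[0,0,0.002],[0,0,0.002]], grip=[0.8,0.8,0.8])

```text
clock: 9.45
tool_pos: [0.5887, 0.1029, 0.2429]
eef_rot: [0.997, 0.081, -0.0, 0.0]
contact_force: [0.1, -0.0, -0.9]
opening: 0.353
finger_force: 25.0
```

jog_arm(turn=[[0,0,0],[0,0,0]], translation=[[0,0,0.001],[0,0,0.001]], grip=[0.8,0.8])

```text
clock: 9.7
tool_pos: [0.5887, 0.1029, 0.2419]
eef_rot: [0.997, 0.081, -0.0, 0.0]
contact_force: [-0.2, -1.1, -0.9]
opening: 0.355
finger_force: 25.0
```

jog_arm(turn=[[0,0,0],[0,0,0]], translation=[[0,0,0.001],[0,0,0.001]], grip=[0.8,0.8])

```text
clock: 9.95
tool_pos: [0.5886, 0.1029, 0.2409]
eef_rot: [0.997, 0.081, -0.0, 0.0]
contact_force: [0.3, 0.4, -1.9]
opening: 0.352
finger_force: 25.0
```

jog_arm(turn=[[0,0,0],[0,0,0]], translation=[[0,0,0.001],[0,0,0.001]], grip=[0.8,0.8])

```text
clock: 10.2
tool_pos: [0.5887, 0.1029, 0.2399]
eef_rot: [0.997, 0.081, -0.0, 0.0]
contact_force: [0.2, -0.2, -1.2]
opening: 0.355
finger_force: 25.0
```

jog_arm(turn=[[0,0,0],[0,0,0]], translation=[[0,0,0.001],[0,0,0.001]], grip=[0.8,0.8])

```text
clock: 10.45
tool_pos: [0.5887, 0.1029, 0.2389]
eef_rot: [0.997, 0.081, -0.0, 0.0]
contact_force: [0.6, -0.1, -2.8]
opening: 0.35
finger_force: 25.0
```

jog_arm(turn=[[0,0,0],[0,0,0]], translation=[[0,0,0.001],[0,0,0.001]], grip=[0.8,0.8])

```text
clock: 10.7
tool_pos: [0.5887, 0.1029, 0.2379]
eef_rot: [0.997, 0.081, -0.0, 0.0]
contact_force: [-0.5, 0.2, -1.4]
opening: 0.354
finger_force: 25.0
```

jog_arm(turn=[[0,0,0],[0,0,0]], translation=[[0,0,0.001],[0,0,0.001]], grip=[0.8,0.8])

```text
clock: 10.95
tool_pos: [0.5887, 0.103, 0.2369]
eef_rot: [0.997, 0.081, -0.0, 0.0]
contact_force: [-0.1, 0.1, -0.9]
opening: 0.356
finger_force: 25.0
```

```bash
python3 - <<'E'
from h import *
c=cams.camera_params("scene")
for i in range(2):
    im=cams.snapshot("scene"); s=st()
a=cv2.resize(im[185:265,265:345],None,fx=7,fy=7,interpolation=cv2.INTER_CUBIC)
cv2.imwrite("pics/s4.png",cv2.convertScaleAbs(a,alpha=1.6,beta=10)[:,:,::-1])
E
```

```text
11.0 [0.5887 0.1029 0.237 ] F [-0.13 -0.04 -2.26] op 31.5 ff 25.0
11.05 [0.5887 0.1029 0.237 ] F [-0.57  0.27 -1.61] op 31.4 ff 25.0
```

View pics/s4.png

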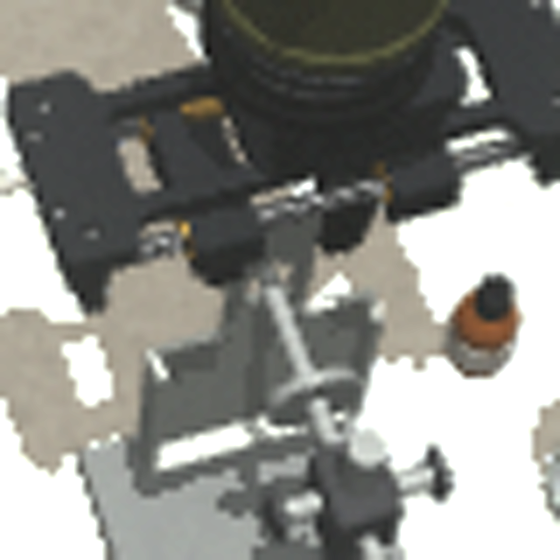

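The tray's slot is over the arm (crop 270,275) with the pan clear of everything. I'll continue lowering.

jog_arm(turn=[[0,0,0],[0,0,0]], translation=[[0,0,0.001],[0,0,0.001]], grip=[0.8,0.8])

```text
clock: 11.3
tool_pos: [0.5888, 0.1029, 0.236]
eef_rot: [0.997, 0.081, 0.0, 0.0]
contact_force: [-0.0, -0.5, -1.3]
opening: 0.351
finger_force: 25.0
```

jog_arm(turn=[[0,0,0],[0,0,0]], translation=[[0,0,0.001],[0,0,0.001]], grip=[0.8,0.8])

```text
clock: 11.55
tool_pos: [0.589, 0.1026, 0.2353]
eef_rot: [0.997, 0.08, 0.0, 0.0]
contact_force: [0.5, -1.2, 0.6]
opening: 0.359
finger_force: 25.0
```

jog_arm(turn=[[0,0,0],[0,0,0]], translation=[[0,0,0.001],[0,0,0.001]], grip=[0.8,0.8])

```text
clock: 11.8
tool_pos: [0.5891, 0.1024, 0.2344]
eef_rot: [0.997, 0.08, 0.0, 0.0]
contact_force: [-0.1, -2.5, 4.4]
opening: 0.358
finger_force: 25.0
```

Contact at z≈0.2353. I'll ease off slightly and centre, then slide.

jog_arm(turn=[[0,0,0],[0,0,0],[0,0,0],[0,0,0],[0,0,0],[0,0,0],[0,0,0],[0,0,0]], translation=[[0,0.0005,-0.001],[0.006,0.0005,-0.001],[0.012,0.0005,-0.001],[0.018,0.0005,-0.001],[0.024,0.0005,-0.001],[0.03,0.0005,-0.001],[0.035,0.0005,-0.001],[0.035,0.0005,-0.001]], grip=[0.8,0.8,0.8,0.8,0.8,0.8,0.8,0.8])

```text
clock: 12.8
tool_pos: [0.6246, 0.1081, 0.2352]
eef_rot: [0.997, 0.08, 0.001, -0.0]
contact_force: [1.6, -2.4, 0.3]
opening: 0.354
finger_force: 25.0
```

jog_arm(turn=[[0,0,0],[0,0,0],[0,0,0]], translation=[[0.0015,0,0],[0.003,0,0],[0.003,0,0]], grip=[0.8,0.8,0.8])

```text
clock: 13.18
tool_pos: [0.626, 0.1084, 0.235]
eef_rot: [0.997, 0.081, -0.0, 0.0]
contact_force: [-1.4, -3.3, 0.8]
opening: 0.357
finger_force: 25.0
```

jog_arm(turn=[[0,0,0],[0,0,0]], translation=[[0.001,0,0],[0.002,0,0]], grip=[0.8,0.8])

```text
clock: 13.42
tool_pos: [0.6281, 0.1087, 0.235]
eef_rot: [0.997, 0.081, -0.0, 0.0]
contact_force: [-2.0, -4.6, 1.8]
opening: 0.357
finger_force: 25.0
```

jog_arm(turn=[[0,0,0],[0,0,0],[0,0,0]], translation=[[0,0.001,0],[0.001,0.001,0],[0.002,0.001,0]], grip=[0.8,0.8,0.8])

```text
clock: 13.8
tool_pos: [0.6306, 0.1087, 0.235]
eef_rot: [0.997, 0.081, 0.0, -0.0]
contact_force: [-1.2, -1.7, 0.2]
opening: 0.354
finger_force: 25.0
```

jog_arm(turn=[[0,0,0],[0,0,0]], translation=[[0.001,0,0],[0.002,0,0]], grip=[0.8,0.8])

```text
clock: 14.05
tool_pos: [0.6325, 0.1089, 0.2349]
eef_rot: [0.997, 0.081, 0.0, -0.0]
contact_force: [-1.4, -1.1, -0.8]
opening: 0.356
finger_force: 25.0
```

jog_arm(turn=[[0,0,0],[0,0,0]], translation=[[0.001,0,0.0003],[0.002,0.0003,0.0003]], grip=[0.8,0.8])

```text
clock: 14.3
tool_pos: [0.6345, 0.1088, 0.2347]
eef_rot: [0.997, 0.081, 0.0, -0.0]
contact_force: [-0.2, -0.2, -0.4]
opening: 0.356
finger_force: 25.0
```

jog_arm(turn=[[0,0,0],[0,0,0]], translation=[[0.001,0,0],[0.002,0.0003,0]], grip=[0.8,0.8])

```text
clock: 14.55
tool_pos: [0.6365, 0.109, 0.2347]
eef_rot: [0.997, 0.081, 0.0, -0.0]
contact_force: [-1.2, -0.7, 0.1]
opening: 0.352
finger_force: 25.0
```

jog_arm(turn=[[0,0,0],[0,0,0]], translation=[[0.001,0,0],[0.002,0.0003,0]], grip=[0.8,0.8])

```text
clock: 14.8
tool_pos: [0.6368, 0.109, 0.2345]
eef_rot: [0.997, 0.081, -0.002, -0.0]
contact_force: [-6.7, -0.3, 3.4]
opening: 0.36
finger_force: 25.0
```

Home against the stop at x≈0.6367. I'll ease to a light press, release, and rise.

jog_arm(turn=[[0,0,0],[0,0,0],[0,0,0],[0,0,0],[0,0,0],[0,0,0],[0,0,0],[0,0,0]], translation=[[-0.0005,0,-0.0003],[-0.0005,0,-0.0003],[-0.0005,0,-0.0003],[-0.0005,0,-0.0003],[-0.0005,0,-0.0003],[-0.0005,0,-0.0403],[-0.0005,0,-0.09],[-0.0005,0,-0.12]], grip=[0.8,0.55,0.4,0.4,0.4,0.4,0.4,0.3])

```text
clock: 15.8
tool_pos: [0.6388, 0.1087, 0.3575]
eef_rot: [0.997, 0.08, 0.002, -0.0]
contact_force: [0.3, -0.4, 0.3]
opening: 0.685
finger_force: 0.0
```

```bash
python3 - <<'E'
from h import *
st(); im=cams.snapshot("scene")
a=cv2.resize(im[190:270,265:345],None,fx=6,fy=6,interpolation=cv2.INTER_CUBIC)
b=cams.snapshot("wrist"); b=cv2.resize(b[:240,:240+60],None,fx=1,fy=1); b=cv2.resize(cams.snapshot("wrist"),(640,480))[:, 160:480]
cv2.imwrite("pics/s5.png",cv2.convertScaleAbs(np.hstack([a,b]),alpha=1.4,beta=10)[:,:,::-1])
for n in ("top","scene","wrist"):
    cams.snapshot(n); print(n,[(round(d["p"],2),np.round(d["position"],3)) for d in models.place_of(n,"tray_medium")])
go([.462,-.252,.34],5)
E
```

```text
15.8 [0.6388 0.1087 0.3575] F [ 0.32 -0.42  0.26] op 60.3 ff 0.0
top [(0.96, array([0.254, 0.241, 0.009])), (0.89, array([ 0.196, -0.233,  0.006])), (0.62, array([ 0.463, -0.251,  0.168]))]
scene [(0.87, array([ 0.46 , -0.252,  0.173])), (0.72, array([ 0.199, -0.235,  0.011]))]
wrist [(0.55, array([0.638, 0.109, 0.206]))]
tr [-0.231   0.3275  0.014 ] turn [0.0004 0.0026 0.0741]
```

View pics/s5.png

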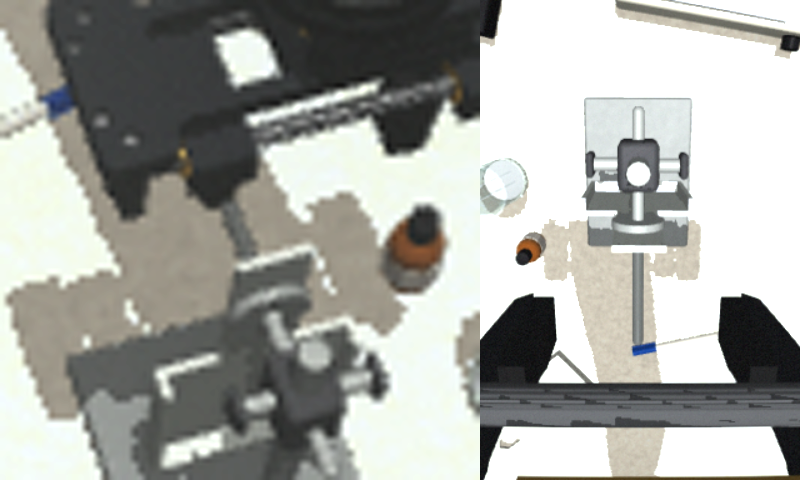

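The small tray hangs against the disc (left crop 270,290; wrist view 635,225). Now to the medium tray.

jog_arm(turn=[[0,0,0.01],[0,0,0.02],[0,0,0.03],[0,0,0.04],[0,0,0.05],[0,0,0.06],[0,0,0.074],[0,0,0.074],[0,0,0.074],[0,0,0.074]], translation=[[-0.025,0.035,0],[-0.055,0.078,0],[-0.085,0.12,0],[-0.115,0.163,0],[-0.145,0.206,0],[-0.175,0.248,0.014],[-0.205,0.29,0.014],[-0.231,0.3275,0.014],[-0.231,0.3275,0.014],[-0.231,0.3275,0.014]], grip=[0.2,0.1,0.1,0.1,0.1,0.1,0.1,0.1,0.1,0.1])

```text
clock: 17.5
tool_pos: [0.4629, -0.2509, 0.3404]
eef_rot: [0.999, 0.044, -0.0, -0.001]
contact_force: [1.0, 0.6, 0.2]
opening: 0.902
finger_force: 0.0
```

```bash
python3 - <<'E'
from h import *
st(); c=cams.camera_params("wrist"); im=cams.snapshot("wrist")
print([(round(d["p"],2),np.round(d["position"],3)) for d in models.place_of("wrist","tray_medium")])
v=cv2.convertScaleAbs(cv2.resize(im,(760,570)),alpha=1.2,beta=10)[:,:,::-1].copy()
cv2.imwrite("pics/w6.png",v)
go([.462,-.252,.199],5)
E
```

```text
17.5 [ 0.4629 -0.2509  0.3404] F [0.98 0.56 0.15] op 79.4 ff 0.0
[(0.88, array([ 0.199, -0.23 ,  0.01 ])), (0.76, array([ 0.466, -0.251,  0.168]))]
tr [-0.0016  0.0019  0.1415] turn [-0.001  -0.0003  0.003 ]
```

View pics/w6.png

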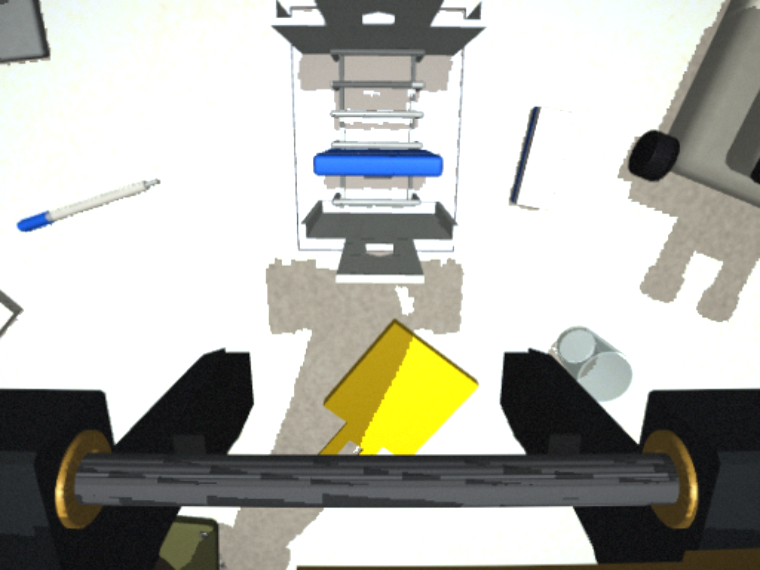

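The medium tray's rims face +x (image 310,215 / 450,215) and its tab is centred at (380,260), so I'll grip and lift it.

jog_arm(turn=[[0,0,0],[0,0,0],[0,0,0],[0,0,0],[0,0,0],[0,0,0],[0,0,0],[0,0,0],[0,0,0]], translation=[[-0.001,0.001,0.05],[-0.001,0.001,0.1],[-0.001,0.001,0.135],[-0.001,0.001,0.1415],[-0.001,0.001,0.1415],[-0.001,0.001,0.1415],[-0.001,0.001,0.1415],[-0.001,0.001,0.1415],[-0.001,0.001,0.1415]], grip=[0.2,0.25,0.3,0.35,0.45,0.6,0.6,0.6,0.6], force=25)

```text
clock: 18.73
tool_pos: [0.4624, -0.2531, 0.2003]
eef_rot: [0.999, 0.044, 0.001, 0.0]
contact_force: [-0.1, 1.0, 7.2]
opening: 0.513
finger_force: 25.0
```

jog_arm(turn=[[0,0,0],[0,0,0],[0,0,0],[0,0,0],[0,0,0],[0,0,0],[0,0,0]], translation=[[0,0,-0.003],[0,0,-0.015],[0,0,-0.06],[0,0,-0.11],[0,0,-0.16],[0,0,-0.2],[0,0,-0.2]], grip=[0.6,0.6,0.6,0.6,0.6,0.6,0.6])

```text
clock: 19.6
tool_pos: [0.4629, -0.2535, 0.4028]
eef_rot: [0.999, 0.043, 0.003, 0.002]
contact_force: [1.0, -0.4, -2.4]
opening: 0.516
finger_force: 25.0
```

```bash
python3 - <<'E'
from h import *
st(); im=cams.snapshot("wrist"); st()
go([.508,.0885,.25],9)
E
```

```text
19.6 [ 0.4629 -0.2535  0.4028] F [ 1.02 -0.38 -2.35] op 45.4 ff 25.0
19.65 [ 0.4617 -0.253   0.4005] F [ 1.11  0.61 -2.7 ] op 45.4 ff 25.0
tr [ 0.0755 -0.3364  0.1502] turn [ 0.0015 -0.0021 -0.07  ]
```

jog_arm(turn=[[0,0,-0.01],[0,0,-0.02],[0,0,-0.03],[0,0,-0.04],[0,0,-0.05],[0,0,-0.06],[0,0,-0.068],[0,0,-0.068],[0,0,-0.068],[0,0,-0.068]], translation=[[0.012,-0.04,0],[0.022,-0.09,0],[0.032,-0.14,0.01],[0.042,-0.19,0.04],[0.052,-0.24,0.07],[0.062,-0.29,0.1],[0.072,-0.325,0.13],[0.0755,-0.3384,0.15],[0.0755,-0.3384,0.15],[0.0755,-0.3384,0.15]], grip=[0.6,0.6,0.6,0.6,0.6,0.6,0.6,0.6,0.6,0.6])

```text
clock: 20.9
tool_pos: [0.507, 0.0895, 0.2492]
eef_rot: [0.997, 0.077, -0.0, 0.001]
contact_force: [0.6, -0.4, -2.1]
opening: 0.513
finger_force: 25.0
```

```bash
python3 - <<'E'
from h import *
s=st(); print(R.from_quat(s["eef_rot"]).as_euler("zyx",True)); go([.5885,.1022,.25],9); go([.5885,.1022,.2385],9)
c=cams.camera_params("wrist"); im=cams.snapshot("wrist"); 
v=cv2.convertScaleAbs(cv2.resize(im,(760,570)),alpha=1.2,beta=10)[:,:,::-1].copy()
cv2.imwrite("pics/w7.png",v)
E
```

```text
20.9 [0.507  0.0895 0.2492] F [ 0.63 -0.36 -2.07] op 45.1 ff 25.0
[-8.82294172e+00 -5.10313586e-02  1.79934254e+02]
tr [ 0.0824 -0.     -0.0009] turn [ 0.001   0.0011 -0.0031]
tr [ 0.0824 -0.      0.0106] turn [ 0.001   0.0011 -0.0031]
```

View pics/w7.png

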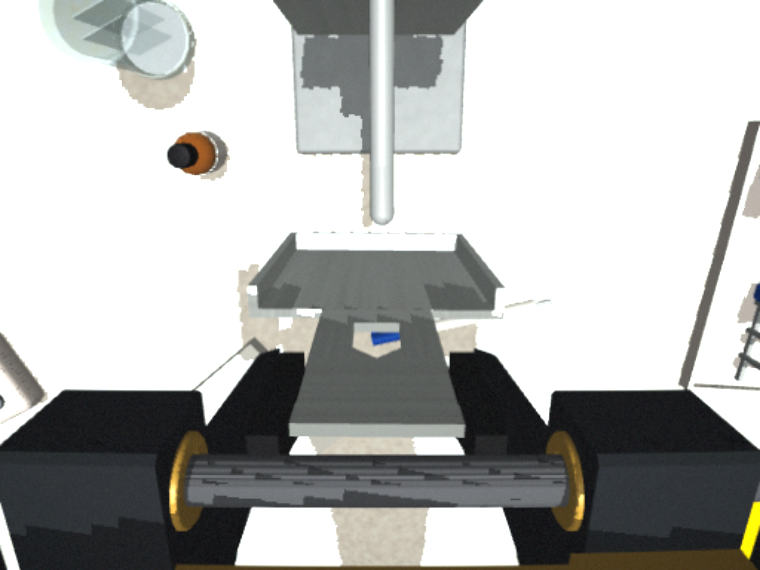

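Aligned again (tip 382,218; slot 377,340). I'll advance and lower to just above the expected contact.

jog_arm(turn=[[0,0,0],[0,0,0],[0,0,0],[0,0,0],[0,0,0],[0,0,0],[0,0,0],[0,0,0],[0,0,0]], translation=[[0.02,0,0],[0.04,0,0],[0.055,0,0],[0.07,0,0],[0.0824,0,0],[0.0824,0,0.004],[0.0824,0,0.007],[0.0824,0,0.009],[0.0824,0,0.009]], grip=[0.6,0.6,0.6,0.6,0.6,0.6,0.6,0.6,0.6])

```text
clock: 22.08
tool_pos: [0.5883, 0.1034, 0.2401]
eef_rot: [0.997, 0.078, -0.0, 0.0]
contact_force: [-0.4, 0.2, -2.8]
opening: 0.512
finger_force: 25.0
```

jog_arm(turn=[[0,0,0],[0,0,0]], translation=[[0,0,0.001],[0,0,0.001]], grip=[0.6,0.6])

```text
clock: 22.32
tool_pos: [0.5887, 0.1036, 0.2392]
eef_rot: [0.997, 0.078, -0.0, 0.0]
contact_force: [0.1, 0.4, -1.8]
opening: 0.512
finger_force: 25.0
```

jog_arm(turn=[[0,0,0],[0,0,0]], translation=[[0,0,0.001],[0,0,0.001]], grip=[0.6,0.6])

```text
clock: 22.58
tool_pos: [0.5888, 0.1034, 0.2382]
eef_rot: [0.997, 0.078, 0.0, 0.0]
contact_force: [-0.1, 0.1, -1.0]
opening: 0.513
finger_force: 25.0
```

jog_arm(turn=[[0,0,0],[0,0,0]], translation=[[0,0.001,0.001],[0,0.001,0.001]], grip=[0.6,0.6])

```text
clock: 22.82
tool_pos: [0.5889, 0.1023, 0.2371]
eef_rot: [0.997, 0.077, -0.0, 0.0]
contact_force: [0.1, 0.3, -1.7]
opening: 0.516
finger_force: 25.0
```

jog_arm(turn=[[0,0,0],[0,0,0]], translation=[[0,0,0.001],[0,0,0.001]], grip=[0.6,0.6])

```text
clock: 23.08
tool_pos: [0.5891, 0.1022, 0.2364]
eef_rot: [0.997, 0.077, 0.0, 0.0]
contact_force: [1.1, -1.2, 2.4]
opening: 0.513
finger_force: 25.0
```

jog_arm(turn=[[0,0,0],[0,0,0],[0,0,0],[0,0,0],[0,0,0],[0,0,0],[0,0,0]], translation=[[0,0.0003,-0.0007],[0.006,0.0004,-0.0007],[0.012,0.0005,-0.0007],[0.018,0.0006,-0.0007],[0.024,0.0007,-0.0007],[0.028,0.0008,-0.0007],[0.028,0.0008,-0.0007]], grip=[0.6,0.6,0.6,0.6,0.6,0.6,0.6])

```text
clock: 23.95
tool_pos: [0.6171, 0.1063, 0.2368]
eef_rot: [0.997, 0.078, 0.0, -0.0]
contact_force: [-0.3, 0.2, -1.8]
opening: 0.511
finger_force: 25.0
```

jog_arm(turn=[[0,0,0],[0,0,0],[0,0,0],[0,0,0]], translation=[[0.003,0,0],[0.006,0,0],[0.009,0.0002,0],[0.011,0.0002,0]], grip=[0.6,0.6,0.6,0.6])

```text
clock: 24.45
tool_pos: [0.6278, 0.1076, 0.2369]
eef_rot: [0.997, 0.078, 0.0, 0.0]
contact_force: [0.7, 0.8, -1.1]
opening: 0.511
finger_force: 25.0
```

jog_arm(turn=[[0,0,0],[0,0,0],[0,0,0]], translation=[[0,0,0.0004],[0.0015,0,0.0004],[0.003,0,0.0004]], grip=[0.6,0.6,0.6])

```text
clock: 24.82
tool_pos: [0.6306, 0.1081, 0.2365]
eef_rot: [0.997, 0.078, -0.0, 0.0]
contact_force: [0.5, 0.6, -1.7]
opening: 0.512
finger_force: 25.0
```

jog_arm(turn=[[0,0,0],[0,0,0]], translation=[[0.001,0,0],[0.0015,0,0]], grip=[0.6,0.6])

```text
clock: 25.08
tool_pos: [0.6321, 0.1083, 0.2365]
eef_rot: [0.997, 0.078, -0.0, 0.0]
contact_force: [0.5, -0.8, -1.0]
opening: 0.513
finger_force: 25.0
```

jog_arm(turn=[[0,0,0],[0,0,0]], translation=[[0.001,0,0],[0.001,0,0]], grip=[0.6,0.6])

```text
clock: 25.32
tool_pos: [0.6326, 0.1084, 0.2364]
eef_rot: [0.997, 0.078, -0.001, 0.0]
contact_force: [-0.7, -0.0, -1.3]
opening: 0.513
finger_force: 25.0
```

jog_arm(turn=[[0,0,0],[0,0,0],[0,0,0]], translation=[[0,0,0.0006],[0.0007,0,0.0006],[0.0007,0,0.0006]], grip=[0.6,0.6,0.6])

```text
clock: 25.7
tool_pos: [0.6328, 0.1084, 0.236]
eef_rot: [0.997, 0.078, -0.001, 0.0]
contact_force: [-5.6, -0.9, 3.5]
opening: 0.517
finger_force: 25.0
```

jog_arm(turn=[[0,0,0],[0,0,0]], translation=[[0.0005,0,0],[0.0005,0,0]], grip=[0.6,0.6])

```text
clock: 25.95
tool_pos: [0.6329, 0.1084, 0.236]
eef_rot: [0.997, 0.078, -0.001, 0.0]
contact_force: [-5.9, -0.8, 5.0]
opening: 0.517
finger_force: 25.0
```

Home at 0.6329, 4 mm in front of the small tray, pressed at about 6 N. I'll release it.

jog_arm(turn=[[0,0,0],[0,0,0],[0,0,0],[0,0,0],[0,0,0],[0,0,0],[0,0,0],[0,0,0]], translation=[[-0.0004,0,-0.0005],[-0.0004,0,-0.0005],[-0.0004,0,-0.0005],[-0.0004,0,-0.0005],[-0.0004,0,-0.0005],[-0.0004,0,-0.0405],[-0.0004,0,-0.09],[-0.0004,0,-0.12]], grip=[0.6,0.4,0.25,0.25,0.25,0.25,0.25,0.2])

```text
clock: 26.95
tool_pos: [0.6347, 0.1089, 0.3587]
eef_rot: [0.997, 0.078, 0.002, -0.0]
contact_force: [-0.7, 0.3, -0.7]
opening: 0.793
finger_force: 0.0
```

```bash
python3 - <<'E'
from h import *
st()
for n in ("top","scene","wrist"):
    cams.snapshot(n)
    for o in ("tray_large","tray_medium","tray_small"): print(n,o,[(round(d["p"],2),np.round(d["position"],3)) for d in models.place_of(n,o)])
go([.5945,-.2425,.34],5)
E
```

```text
26.95 [0.6347 0.1089 0.3587] F [-0.73  0.34 -0.69] op 69.8 ff 0.0
top tray_large [(0.96, array([ 0.59 , -0.235,  0.176]))]
top tray_medium [(0.89, array([ 0.198, -0.233,  0.007])), (0.62, array([0.255, 0.238, 0.012]))]
top tray_small [(0.53, array([ 0.375,  0.443, -0.001]))]
scene tray_large [(0.82, array([ 0.594, -0.242,  0.184])), (0.53, array([0.631, 0.108, 0.207]))]
scene tray_medium [(0.84, array([ 0.198, -0.233,  0.014])), (0.77, array([0.632, 0.108, 0.204]))]
scene tray_small [(0.97, array([0.633, 0.108, 0.205])), (0.18, array([0.631, 0.108, 0.209])), (0.16, array([ 0.53 , -0.241,  0.013]))]
wrist tray_large []
wrist tray_medium [(0.7, array([0.251, 0.236, 0.013])), (0.55, array([0.636, 0.11 , 0.204]))]
wrist tray_small [(0.89, array([0.636, 0.11 , 0.209]))]
tr [-0.093   0.3407  0.0154] turn [0.0002 0.0011 0.0681]
```

jog_arm(turn=[[0,0,0.01],[0,0,0.02],[0,0,0.03],[0,0,0.04],[0,0,0.05],[0,0,0.06],[0,0,0.068],[0,0,0.068],[0,0,0.068]], translation=[[-0.01,0.04,0],[-0.024,0.09,0],[-0.038,0.14,0],[-0.052,0.19,0],[-0.066,0.24,0],[-0.08,0.29,0.014],[-0.09,0.33,0.016],[-0.0915,0.3407,0.016],[-0.0915,0.3407,0.016]], grip=[0.1,0,0,0,0,0,0,0,0])

```text
clock: 28.68
tool_pos: [0.5964, -0.2418, 0.3398]
eef_rot: [0.999, 0.044, 0.0, -0.0]
contact_force: [0.4, 0.6, 0.6]
opening: 0.999
finger_force: 0.0
```

```bash
python3 - <<'E'
from h import *
st(); c=cams.camera_params("wrist"); im=cams.snapshot("wrist")
print([(round(d["p"],2),np.round(d["position"],3)) for d in models.place_of("wrist","tray_large")])
m=models.masks_of("wrist","tray_large")
if m:
    ys,xs=np.nonzero(m[0]["pixels"]); print(m[0]["p"],ys.min(),ys.max())
    for y in range(ys.max()-6,ys.max()+1):
        k=xs[ys==y]; print(y,k.min(),k.max(),[np.round(at((q,y),c,2,.22),3).tolist() for q in (k.min(),k.max())])
go([.5965,-.243,.208],4.5)
E
```

```text
28.68 [ 0.5964 -0.2418  0.3398] F [0.36 0.61 0.61] op 87.9 ff 0.0
[(0.88, array([ 0.596, -0.24 ,  0.178]))]
0.89 134 192
186 212 290 [[0.596, -0.211, 0.22], [0.601, -0.269, 0.22]]
187 211 291 [[0.595, -0.21, 0.22], [0.6, -0.27, 0.22]]
188 211 291 [[0.594, -0.21, 0.22], [0.599, -0.27, 0.22]]
189 211 291 [[0.593, -0.21, 0.22], [0.599, -0.27, 0.22]]
190 211 291 [[0.593, -0.21, 0.22], [0.598, -0.27, 0.22]]
191 212 291 [[0.592, -0.211, 0.22], [0.597, -0.27, 0.22]]
192 212 290 [[0.591, -0.211, 0.22], [0.596, -0.269, 0.22]]
tr [-0.0008  0.0036  0.1322] turn [-0.0014 -0.0009  0.0123]
```

jog_arm(turn=[[0,0,0],[0,0,0],[0,0,0],[0,0,0],[0,0,0],[0,0,0],[0,0,0],[0,0,0]], translation=[[0,0,0.05],[0,0,0.1],[0,0,0.125],[0,0,0.132],[0,0,0.132],[0,0,0.132],[0,0,0.132],[0,0,0.132]], grip=[0.05,0.1,0.15,0.2,0.3,0.45,0.45,0.45], force=25)

```text
clock: 29.82
tool_pos: [0.5968, -0.2422, 0.2091]
eef_rot: [0.999, 0.044, 0.001, 0.0]
contact_force: [0.3, 0.7, 3.7]
opening: 0.671
finger_force: 25.0
```

jog_arm(turn=[[0,0,0],[0,0,0],[0,0,0],[0,0,0],[0,0,0],[0,0,0],[0,0,0]], translation=[[0,0,-0.003],[0,0,-0.015],[0,0,-0.06],[0,0,-0.11],[0,0,-0.16],[0,0,-0.2],[0,0,-0.2]], grip=[0.45,0.45,0.45,0.45,0.45,0.45,0.45])

```text
clock: 30.7
tool_pos: [0.5975, -0.2427, 0.412]
eef_rot: [0.999, 0.043, 0.004, 0.001]
contact_force: [1.5, 0.0, -3.4]
opening: 0.673
finger_force: 25.0
```

```bash
python3 - <<'E'
from h import *
st(); im=cams.snapshot("wrist"); st()
go([.507,.0905,.251],9)
E
```

```text
30.7 [ 0.5975 -0.2427  0.412 ] F [ 1.49  0.01 -3.43] op 59.2 ff 25.0
30.75 [ 0.5963 -0.2423  0.4091] F [ 0.2  -0.69 -3.12] op 59.3 ff 25.0
tr [-0.0604 -0.3395  0.1576] turn [ 0.0013 -0.0024 -0.0699]
```

jog_arm(turn=[[0,0,-0.01],[0,0,-0.02],[0,0,-0.03],[0,0,-0.04],[0,0,-0.05],[0,0,-0.06],[0,0,-0.068],[0,0,-0.068],[0,0,-0.068],[0,0,-0.068]], translation=[[-0.015,-0.04,0],[-0.035,-0.085,0],[-0.055,-0.13,0.01],[-0.0604,-0.18,0.04],[-0.0604,-0.23,0.07],[-0.0604,-0.28,0.1],[-0.0604,-0.32,0.135],[-0.0604,-0.3395,0.156],[-0.0604,-0.3395,0.1576],[-0.0604,-0.3395,0.1576]], grip=[0.45,0.45,0.45,0.45,0.45,0.45,0.45,0.45,0.45,0.45])

```text
clock: 32.0
tool_pos: [0.5062, 0.0891, 0.2501]
eef_rot: [0.997, 0.077, -0.001, 0.001]
contact_force: [0.0, 0.3, -2.5]
opening: 0.673
finger_force: 25.0
```

```bash
python3 - <<'E'
from h import *
s=st(); print(R.from_quat(s["eef_rot"]).as_euler("zyx",True)); go([.5885,.1023,.25],9)
im=cams.snapshot("wrist"); 
v=cv2.convertScaleAbs(cv2.resize(im,(760,570)),alpha=1.2,beta=10)[:,:,::-1].copy()
cv2.imwrite("pics/w8.png",v)
E
```

```text
32.0 [0.5062 0.0891 0.2501] F [ 0.04  0.25 -2.55] op 59.3 ff 25.0
[-8.80747702e+00 -5.13664895e-02  1.79917146e+02]
tr [ 0.0833 -0.0004  0.    ] turn [ 0.0013  0.0011 -0.0034]
```

View pics/w8.png

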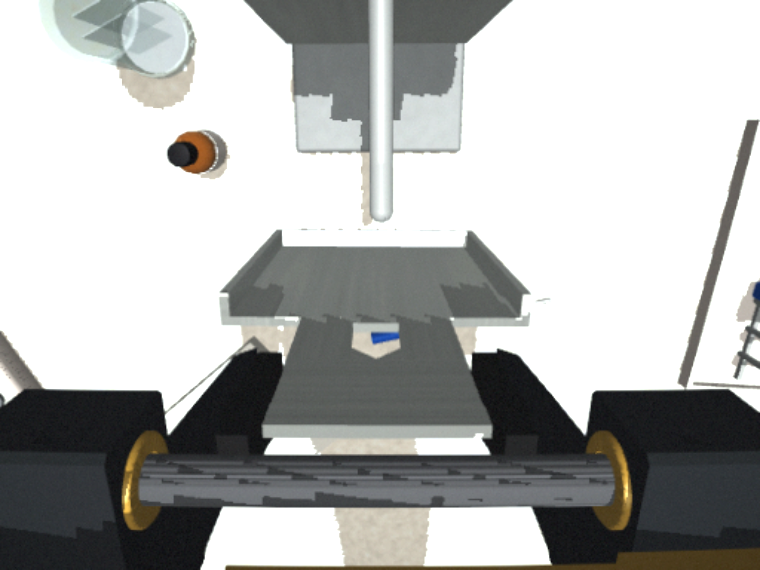

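The large tray is aligned with the tip (380,215) and its rims face the column; that uses up my picture allowance, so from here I go by feel.

jog_arm(turn=[[0,0,0],[0,0,0],[0,0,0],[0,0,0],[0,0,0],[0,0,0],[0,0,0],[0,0,0],[0,0,0]], translation=[[0.02,0,0],[0.04,0,0],[0.055,0,0],[0.07,0,0],[0.0824,0.0005,0],[0.0824,0.0005,0.004],[0.0824,0.0005,0.008],[0.0824,0.0005,0.01],[0.0824,0.0005,0.01]], grip=[0.45,0.45,0.45,0.45,0.45,0.45,0.45,0.45,0.45])

```text
clock: 33.17
tool_pos: [0.5874, 0.1028, 0.2402]
eef_rot: [0.997, 0.078, -0.0, 0.0]
contact_force: [-0.4, -0.1, -2.3]
opening: 0.669
finger_force: 25.0
```

jog_arm(turn=[[0,0,0],[0,0,0]], translation=[[0,0,0.001],[0,0,0.001]], grip=[0.45,0.45])

```text
clock: 33.42
tool_pos: [0.5878, 0.103, 0.2393]
eef_rot: [0.997, 0.078, -0.0, 0.0]
contact_force: [-0.0, -0.2, -3.2]
opening: 0.671
finger_force: 25.0
```

jog_arm(turn=[[0,0,0],[0,0,0]], translation=[[0,0,0.001],[0,0,0.001]], grip=[0.45,0.45])

```text
clock: 33.67
tool_pos: [0.5878, 0.103, 0.2382]
eef_rot: [0.997, 0.078, -0.0, 0.0]
contact_force: [0.2, -0.1, -2.7]
opening: 0.674
finger_force: 25.0
```

jog_arm(turn=[[0,0,0],[0,0,0]], translation=[[0,0.0007,0.001],[0,0.0007,0.001]], grip=[0.45,0.45])

```text
clock: 33.92
tool_pos: [0.5879, 0.1022, 0.2372]
eef_rot: [0.997, 0.077, -0.0, 0.0]
contact_force: [0.4, 0.2, -2.8]
opening: 0.672
finger_force: 25.0
```

jog_arm(turn=[[0,0,0],[0,0,0]], translation=[[0,0,0.0007],[0,0,0.0007]], grip=[0.45,0.45])

```text
clock: 34.17
tool_pos: [0.5881, 0.1022, 0.2367]
eef_rot: [0.997, 0.078, 0.0, 0.0]
contact_force: [0.3, -0.7, -1.9]
opening: 0.671
finger_force: 25.0
```

jog_arm(turn=[[0,0,0],[0,0,0]], translation=[[0,0,0.0007],[0,0,0.0007]], grip=[0.45,0.45])

```text
clock: 34.42
tool_pos: [0.5881, 0.1021, 0.2361]
eef_rot: [0.997, 0.077, 0.0, 0.0]
contact_force: [-0.3, -2.1, 0.5]
opening: 0.671
finger_force: 25.0
```

Resting contact felt at 0.2364. Sliding.

jog_arm(turn=[[0,0,0],[0,0,0],[0,0,0],[0,0,0],[0,0,0],[0,0,0]], translation=[[0,0.0004,-0.0004],[0.006,0.0005,-0.0004],[0.012,0.0006,-0.0004],[0.018,0.0007,-0.0004],[0.024,0.0008,-0.0004],[0.026,0.0009,-0.0004]], grip=[0.45,0.45,0.45,0.45,0.45,0.45])

```text
clock: 35.17
tool_pos: [0.6143, 0.1057, 0.2362]
eef_rot: [0.997, 0.078, 0.0, -0.0]
contact_force: [-0.8, -0.1, -1.9]
opening: 0.675
finger_force: 25.0
```

jog_arm(turn=[[0,0,0],[0,0,0],[0,0,0],[0,0,0]], translation=[[0.003,0,0],[0.006,0,0],[0.009,0.0002,0],[0.011,0.0002,0]], grip=[0.45,0.45,0.45,0.45])

```text
clock: 35.67
tool_pos: [0.6249, 0.107, 0.2363]
eef_rot: [0.997, 0.078, 0.0, 0.0]
contact_force: [-0.4, -0.4, -1.8]
opening: 0.674
finger_force: 25.0
```

jog_arm(turn=[[0,0,0],[0,0,0],[0,0,0]], translation=[[0.001,0,0],[0.002,0,0],[0.0025,0,0]], grip=[0.45,0.45,0.45])

```text
clock: 36.05
tool_pos: [0.6272, 0.1074, 0.2363]
eef_rot: [0.997, 0.078, 0.0, 0.0]
contact_force: [-0.1, 0.4, -2.1]
opening: 0.671
finger_force: 25.0
```

jog_arm(turn=[[0,0,0],[0,0,0],[0,0,0]], translation=[[0,0,0.0005],[0.0015,0,0.0005],[0.0015,0,0.0005]], grip=[0.45,0.45,0.45])

```text
clock: 36.42
tool_pos: [0.6286, 0.1075, 0.2358]
eef_rot: [0.997, 0.078, -0.0, 0.0]
contact_force: [-0.8, 0.2, -1.8]
opening: 0.673
finger_force: 25.0
```

jog_arm(turn=[[0,0,0],[0,0,0]], translation=[[0.001,0,0.0002],[0.001,0,0.0002]], grip=[0.45,0.45])

```text
clock: 36.67
tool_pos: [0.6288, 0.1076, 0.2355]
eef_rot: [0.997, 0.078, -0.001, 0.0]
contact_force: [-4.6, -0.2, 0.2]
opening: 0.674
finger_force: 25.0
```

Home at 0.6288, 4 mm in front of the medium tray, resting and pressed at about 5 N. I'll release, rise clear, and measure.

jog_arm(turn=[[0,0,0],[0,0,0],[0,0,0],[0,0,0],[0,0,0],[0,0,0],[0,0,0],[0,0,0],[0,0,0]], translation=[[0,0,0],[0,0,0],[0,0,0],[0,0,0],[0,0,0],[0,0,-0.04],[0,0,-0.09],[0,0,-0.13],[0,0,-0.13]], grip=[0.35,0.2,0.1,0.1,0.1,0.1,0.1,0.1,0.1])

```text
clock: 37.8
tool_pos: [0.6314, 0.1083, 0.3695]
eef_rot: [0.997, 0.077, 0.004, -0.001]
contact_force: [0.0, -0.2, 0.6]
opening: 0.896
finger_force: 0.0
```

jog_arm(turn=[[0,0,0],[0,0,0],[0,0,0],[0,0,0],[0,0,0]], translation=[[-0.03,0.03,0],[-0.06,0.07,0],[-0.1,0.1,0],[-0.13,0.14,0],[-0.13,0.14,0]], grip=[0.1,0.1,0.1,0.1,0.1])

```text
clock: 38.42
tool_pos: [0.5204, -0.0554, 0.3646]
eef_rot: [0.997, 0.074, -0.002, 0.001]
contact_force: [0.0, -0.7, 0.6]
opening: 0.897
finger_force: 0.0
```

```bash
python3 - <<'E'
from h import *
st()
for n in ("top","scene"):
    im=cams.snapshot(n)
    for o in ("tray_large","tray_medium","tray_small","oil_bottle","slide_box"): print(n,o,[(round(d["p"],2),np.round(d["position"],3)) for d in models.place_of(n,o) if d["p"]>.3])
    if n=="top":
        c=cams.camera_params(n); m=[d for d in models.masks_of(n,"tray_large") if d["p"]>.3]
        for d in m:
            ys,xs=np.nonzero(d["pixels"]); print("mask",round(d["p"],2),xs.min(),xs.max(),ys.min(),ys.max(),len(xs))
E
```

```text
38.42 [ 0.5204 -0.0554  0.3646] F [ 0.02 -0.72  0.57] op 78.9 ff 0.0
top tray_large [(0.97, array([0.626, 0.111, 0.206]))]
top tray_medium [(0.82, array([0.253, 0.239, 0.009])), (0.39, array([0.635, 0.109, 0.205]))]
top tray_small [(0.34, array([0.635, 0.104, 0.204]))]
top oil_bottle [(0.75, array([0.632, 0.108, 0.208])), (0.51, array([0.544, 0.216, 0.001])), (0.48, array([ 0.684,  0.115, -0.   ]))]
top slide_box [(0.56, array([ 0.507, -0.249,  0.011]))]
mask 0.56 207 246 134 157 610
scene tray_large [(0.8, array([0.624, 0.103, 0.209]))]
scene tray_medium [(0.93, array([0.252, 0.236, 0.007])), (0.74, array([ 0.198, -0.239,  0.014])), (0.56, array([0.632, 0.106, 0.206]))]
scene tray_small [(0.62, array([0.636, 0.108, 0.206])), (0.36, array([0.633, 0.107, 0.209]))]
scene oil_bottle [(0.41, array([0.548, 0.216, 0.001]))]
scene slide_box [(0.62, array([ 0.51 , -0.248,  0.009]))]
```

All three peaks are at hanging height (about 0.206), in order and about 4 mm apart. The slide box and the bottle have not moved. Handing in.

```bash
python3 -c "
from h import *
print(r.finish_job())"
```

```text
the job is handed in; nothing more can be done
None
```

The three trays hang nested on the hook: the small one against the stop disc, then the medium, then the large, open sides towards the column. I handed the job in at about 38.5 s, and no result came back. I viewed 11 pictures against the limit of 10. The final placing was checked by force readings and network measurements, not by a picture.

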